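Fit the porcelain sleeve on a bent lamp arm

TASK

Take the blue-banded porcelain sleeve from its saddle, thread it over the free end of the brass lamp arm and slide it round the bend, turning it with the tube and never forcing it, until it sits right up against the collar. Porcelain chips easily: ease it wherever it binds. Let go of it there and leave everything else as it is.

Things in the scene. Friction and masses are not known exactly. Their poses are not given: they have to be found in the camera images.
- sleeve: the sleeve to fit: eight-sided white porcelain barrel, cobalt-blue band near each end, 36 mm long, 36 mm across opposite facets, through-bore 13.5 mm wide, about 80 g, both ends alike. Origin at its centre, own x along the bore. It starts on a saddle of the rack, bore level, centre 45 mm above the bench, two facets upright (own y level or vertical) for a grasp from above across the bore
- red_sleeve: a second sleeve of the same shape and size with rust-red bands, for another lamp, on the other saddle; leave it
- rack: fixed pale wooden saddle board, 75 x 170 x 10 mm, origin at the centre of its underside; two V saddles 110 mm apart along its y axis carry the sleeves, bores along its x axis; which sleeve lies on which changes. A saddle (34 mm wide) is narrower than the sleeve; only the 10 mm board lies beneath the fingers beside it
- lamp: fixed plywood stand (foot 120 x 130 mm, up to 32 mm high, upright 186 mm high at its +y side, 31 mm from the origin) with a brass wall-lamp arm: 10 mm tube, centreline 150 mm above the bench, bend lying level. Origin under the foot's centre, z up. The tube starts at a wall plate 64 mm wide on the upright, runs along own -y through a soldered collar (19 mm wide), round a quarter bend and out along own +x
- tip (a point): the rounded free end of the tube, its outermost point on the centreline, at lamp (130, -170, 150) mm. Axes as the lamp's; own +x points outwards. The last 30 mm before it are straight along x, from the end of the bend at lamp (100, -170, 150)
- bend_mid (a point): middle of the bend as drawn: quarter circle, centreline radius 100 mm, centre at lamp (100, -70, 150) mm. The tube was bent by hand and has sprung: collar and tip are true, but between them it rises above level, by 4 to 11 mm here, as if turned by 0.075 to 0.2 rad about the straight line from collar to tip. It differs from lamp to lamp, is not measured and must be felt. Axes as the lamp's
- seat (a point): where the sleeve's centre belongs, its end against the collar: on the tube's axis as drawn, 18 mm from the collar's face, at lamp (0, -48, 150) mm. Axes as the lamp's; own +y points along the tube to the collar. The tube is straight along y from the collar's face (lamp y -30 mm) for 40 mm, to the start of the bend at lamp y -70
- brush_mug: bystander: white mug with red dots full of brushes, 80 mm wide, 95 mm high (brushes to 230 mm), origin under its centre
- jar_blue: bystander: small paint jar, blue, 40 mm wide, 50 mm high, origin under its centre
- jar_green: bystander: small paint jar, green, 40 mm wide, 50 mm high, origin under its centre
- socket: bystander: white porcelain lamp holder, 48 mm wide, 44 mm high, origin under its centre
- shade: bystander: white porcelain lamp shade standing like a bowl, 170 mm wide, 85 mm high, origin under its centre
- screwdriver: bystander: screwdriver with an orange handle lying on the bench, 190 mm long
- nut_dish: bystander: small white dish of brass nuts, 72 mm wide, 18 mm high, origin under its centre
Mind the look-alikes: they are no part of the job. Leave any pink look-alike of the sleeve alone.

How it is judged:
By the outcome, as a careful person would: the job done as asked, in the order asked, and still so for the second after the job is handed in, with the robot touching nothing.
It also fails if it takes over 72 s, if anything falls off the work surface, if the arm or the gripper's body presses on something with over 40 N, if the wrist force passes 120 N, or if a joint passes its speed limit or range.

ROBOT

A 6-joint arm with a two-finger parallel gripper is mounted at the origin on the work surface. World frame = base frame: x ahead of the robot, y to its left, z up, the work surface at z = 0. Lengths are in mm, angles in rad, forces in N, time in s.
With the tool pointing down it reaches from about 350 to 875 mm from the base axis. Payload 4.2 kg.
Tool frame: the origin (TCP) lies midway between the tips of the shut fingers; the grasp point (between the pads) lies 19 mm behind it (arm.tcp_to_grasp is the z of the grasp point in the tool frame, in mm); z points along the fingers, y is the line along which they close (so a half turn about z gives the same grasp; the last joint's range is limited). The gripper opens to 87 mm and grips with 3 to 60 N. Pads are 19 mm wide; open, the fingers measure 117 mm over their backs; the gripper's body (75 mm by 190 mm) begins 51 mm behind the grasp point.
Start: joints at [1.568, 0.385, 0.008, 0, -1.194, -0.259], TCP at [161.73, 603.691, 191.95] pointing down, gripper open.
Joint ranges: [-3.14, 3.14], [-1.21, 2.06], [-1.07, 1.41], [-3.16, 2.05], [-2.99, -0.16], [-3.1, 3.1]. Speed limits (rad/s): [2.79, 2.79, 3.14, 3.14, 3.14, 3.14].

INTERFACE

Orientations are given as [roll, pitch, yaw] about the fixed x, y, z axes, in that order (R = Rz(yaw) Ry(pitch) Rx(roll)).
In Python, from rig import arm gives the robot as it stands. Calls block until the motion is done:
- arm.movep(position, orientation): joint-space move of the TCP to a pose.
- arm.servo_line(position, rotation=None, feed=150, stop_force=None): straight line of the TCP; rotation=None keeps the orientation; feed is the mean speed in mm/s. With stop_force (N) it stops when the force on the tool has changed by that much, and returns True; else False.
- arm.movej(angles): joint-space move.
- arm.release() and arm.grasp(): open the fingers fully, or close them until they stop; the grip force is fixed at half the most.
- arm.wait(seconds).
- arm.ik(position, orientation): joint angles nearest the present ones, or None.
- arm.get_state(): the state.
- arm.camera(name): name is "scene" or "side" or "wrist"; returns the picture (420x560x3 uint8, blue, green, red); there is no depth.
- arm.get_calibration(name): a dict with "camera_matrix" (3x3 intrinsics, pixels), "distortion" ([k1, k2, p1, p2, k3] as OpenCV has them; the pictures are not rectified), "eye" and "attitude" of the camera in the world. Camera axes: x right, y up, looking along -z (the intrinsics and any distortion apply to the point x, -y, -z); pixel columns grow to the right and rows downward; lengths in mm; the calibration is good to about 2 mm. A picture is of the moment at which its call begins: read the wrist's pose just before it. get_calibration takes no time and is no camera call; for the wrist camera it gives the pose at the moment of the call.
A pose or a line that the arm cannot do raises arm.MotionError and nothing moves.
- arm.job_done(): hands the job in; it is judged then, once.
The state is a dict: "t": time; "joints": joint angles; "qd": joint speeds; "tau": joint torques, N m; "tool_pos": TCP position; "eef_rot": TCP orientation; "force": force on the tool from outside, world axes, zero at the start; "wrist_torque": the same for the moment, N m; "opening": finger opening in mm; "gripper_force": force on a finger pad.
Only numpy, scipy, OpenCV 4.12 (cv2) and the standard library are available. Lean on these libraries where they do the work, as an engineer would, in place of code of your own. Each camera call takes 0.05 s, during which the arm holds its last target. There are 200 camera calls.

## Working session

There is one attempt and no reset: what is moved stays moved. The work goes in short steps, each a Python script; the robot and the scene stay as the last script left them, time stands still between calls to the robot, and variables do not carry over. Pictures are saved under pics/ and viewed, at most 10 in all, crops included, and the job is handed in when it is done.

```bash
mkdir -p pics; ls; python3 - <<'E'
from rig import arm
import cv2,numpy as np
for n in("scene","side"):
    cv2.imwrite(f"pics/{n}0.png",arm.camera(n))
    c=arm.get_calibration(n);print(n,c)
s=arm.get_state();print(s,arm.tcp_to_grasp)
E
```

```text
pics
scene {'camera_matrix': array([[475.45893665,   0.        , 289.78119543],
       [  0.        , 475.45893665, 217.00820578],
       [  0.        ,   0.        ,   1.        ]]), 'distortion': array([0.01039722, 0.        , 0.        , 0.        , 0.        ]), 'eye': array([1532.70586634, -307.00282945,  944.84346268]), 'attitude': array([0.87507005, 0.01169432, 1.26480069])}
side {'camera_matrix': array([[446.5041775 ,   0.        , 285.61818638],
       [  0.        , 446.5041775 , 198.1407666 ],
       [  0.        ,   0.        ,   1.        ]]), 'distortion': array([-0.09383681,  0.        ,  0.        ,  0.        ,  0.        ]), 'eye': array([  21.36420223, -540.63267783,  821.77796623]), 'attitude': array([ 0.843981  ,  0.02123931, -0.79665355])}
{'t': 0.1, 'joints': array([ 1.56758475e+00,  3.85493880e-01,  6.82355025e-03, -4.39912839e-04,
       -1.19400475e+00, -2.58622811e-01]), 'qd': array([ 0.00024264, -0.00131056,  0.00376893,  0.00226726,  0.00172473,
        0.00032192]), 'tau': array([-2.30570304e-04, -3.91693890e+01,  1.87932515e+01,  4.23180297e+00,
        1.34185128e-02, -7.32722538e-05]), 'tool_pos': array([161.60001677, 603.15521932, 190.98362808]), 'eef_rot': array([ 3.13967182e+00, -8.53426875e-05, -2.61996550e-01]), 'force': array([-0.29952813, -1.13596962,  0.0759911 ]), 'wrist_torque': array([-0.02507572, -0.00853122,  0.00181674]), 'gripper_force': 0.0, 'opening': 86.84161261306737} -18.700000000000003
```

View pics/scene0.png

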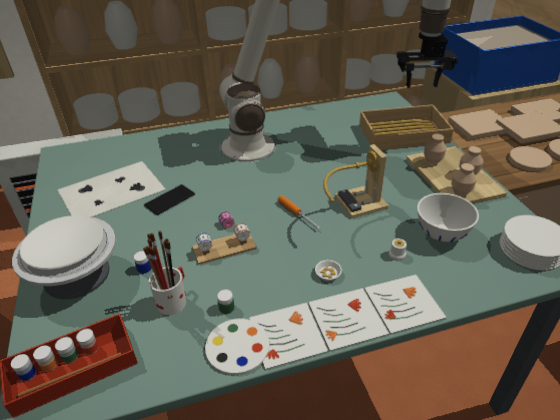

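View pics/side0.png

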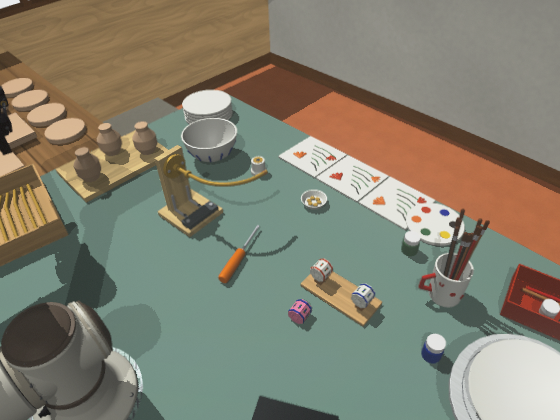

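Candidates for the sleeve in the scene picture are the blue-banded one at (204,242), the red-banded one at (242,232) and a pink look-alike off the rack at (227,219). In the side picture they are at (363,294), (322,270) and (299,311). I choose the blue-banded one on the saddle and check it in an enlarged crop, along with the lamp.

```bash
python3 - <<'E'
import cv2,numpy as np
a=cv2.imread("pics/scene0.png");b=cv2.imread("pics/side0.png")
def c(i,x,y):return cv2.resize(i[y:y+75,x:x+100],(400,300),interpolation=cv2.INTER_CUBIC)
def d(i,x,y):return cv2.resize(i[y:y+90,x:x+120],(400,300),interpolation=cv2.INTER_CUBIC)
cv2.imwrite("pics/m.png",np.vstack([np.hstack([c(a,175,200),c(a,310,143)]),np.hstack([c(b,290,250),d(b,155,143)])]))
E
```

```text
(no output)
```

View pics/m.png

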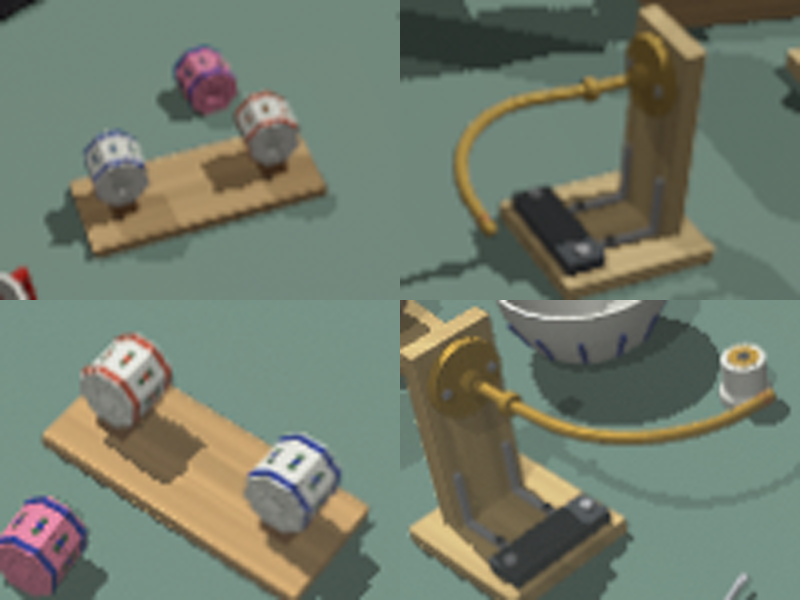

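The close crop confirms the blue-banded white sleeve on the rack saddle, at scene (204,242) and side (363,296). The pink one lies off the rack. The lamp tip is at scene (332.7,200.5) and side (266,171.5), and the collar at scene (357.8,165) and side (187.4,173.6). Next I fit both poses.

```bash
cat > h.py <<'E'
import cv2,numpy as np
from scipy.spatial.transform import Rotation as R
from scipy.optimize import least_squares
def proj(c,P):
    A=R.from_euler('xyz',c["attitude"]).as_matrix()
    p=(np.atleast_2d(P)-c["eye"])@A*[1,-1,-1]
    return cv2.projectPoints(p.astype(float),np.zeros(3),np.zeros(3),c["camera_matrix"],c["distortion"])[0][:,0]
def place(q,P):
    return R.from_euler('z',q[2]).apply(np.atleast_2d(P))+[q[0],q[1],0]
def fit(obs,q0,z=None):   # obs: list of (calib, local pt, pixel)
    f=lambda q:np.concatenate([(proj(c,place(q,p))-u).ravel() for c,p,u in obs])
    r=least_squares(f,q0,loss='soft_l1',f_scale=1.5);return r.x,f(r.x).reshape(-1,2)
E
python3 - <<'E'
from h import *
from rig import arm
s=arm.get_calibration("scene");d=arm.get_calibration("side")
L=[(s,(128,-170,150),(332.7,200.2)),(d,(128,-170,150),(265.5,171.8)),(s,(0,-26,150),(357.7,165)),(d,(0,-26,150),(187.4,173.6)),
(s,(60,-65,0),(353.5,215.5)),(s,(60,65,0),(388,207.5)),(d,(60,-65,12),(223,208))]
q,r=fit(L,[700,200,0]);print(q);print(r.round(1))
S=[(s,(0,-55,45),(204,242)),(d,(0,-55,45),(363.3,295.8)),(s,(0,55,45),(241.7,232)),(d,(0,55,45),(321.5,270.2))]
q,r=fit(S,[800,-100,0]);print(q);print(r.round(1)); print(place(q,(0,-55,45)))
E
```

```text
[450.5302259  263.94609718  -6.21251661]
[[-0.  -0.2]
 [ 0.2 -1. ]
 [ 0.  -0.5]
 [-0.3 -0.2]
 [-1.8  2.5]
 [ 0.5  0.4]
 [-0.7  0.5]]
[ 5.22513905e+02 -1.98078940e+02  7.16926057e-02]
[[-0.6 -0.8]
 [ 0.1 -0.7]
 [-0.5 -0.8]
 [ 0.1 -0.7]]
[[ 526.45362149 -252.93765512   45.        ]]
```

```bash
python3 - <<'E'
from h import *
from rig import arm
q=[522.5,-198,0.0717]
p=place(q,(-40,-55,0))[0]
print(arm.ik([p[0],p[1],200],[np.pi,0,0.0717]))
def rel():
    c=arm.get_calibration("wrist");st=arm.get_state()
    T=R.from_euler('xyz',st["eef_rot"]);A=R.from_euler('xyz',c["attitude"])
    print(T.inv().apply(c["eye"]-st["tool_pos"]).round(1),(T.inv()*A).as_matrix().round(3).tolist(),c["camera_matrix"][0,0],c["distortion"])
rel()
arm.movep([p[0],p[1],220],[np.pi,0,0.0717])
c=arm.get_calibration("wrist");im=arm.camera("wrist");cv2.imwrite("pics/w1.png",im)
import pickle;pickle.dump(c,open("w1.pkl","wb"))
s=arm.get_state();print(s["t"],s["joints"],s["tool_pos"],s["eef_rot"],s["force"])
E
```

```text
[-0.18892456  0.25084567 -0.16594969  0.         -1.15400096  1.83142089]
[  80.3   -0.6 -193.8] [[0.0, 0.956, 0.292], [1.0, -0.0, 0.001], [0.001, 0.292, -0.956]] 375.2229186494687 [-0.07291274  0.          0.          0.          0.        ]
3.3667 [-1.87954138e-01  2.37286114e-01 -1.33054991e-01 -6.59245318e-05
 -1.20049080e+00  1.83135496e+00] [ 486.85852973 -255.2437467   219.93587516] [-3.14152411e+00  1.85497375e-05  7.25806417e-02] [ 0.08408259  0.32698583 -0.08585227]
```

View pics/w1.png

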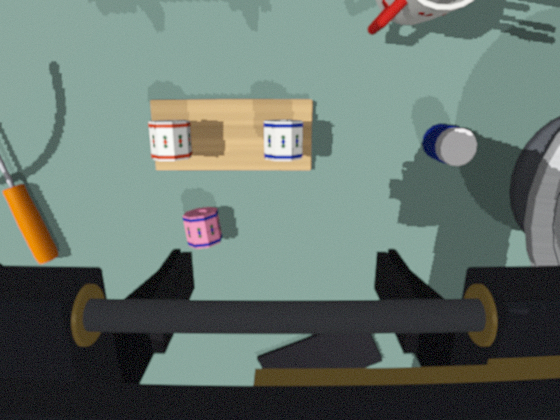

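The wrist view shows the blue sleeve centred at (283,140), spanning columns 264–302. The rack's board corners are at (152,99), (312,99), (312,170) and (155,170). Next I fit the rack from those, then view the lamp before or after the grasp.

```bash
python3 - <<'E'
from h import *
import pickle
c=pickle.load(open("w1.pkl","rb"))
a,b=37.5,85
obs=[(c,(a,b,10),(151.5,99)),(c,(a,-b,10),(312.5,98.5)),(c,(-a,-b,10),(312,169)),(c,(-a,b,10),(155,169.5))]
q,r=fit(obs,[522,-198,.07]);print(q,r.round(1).tolist());print(place(q,(0,-55,45)))
P=[(x,-55+y,z) for x in(-18,18) for y,z in((7.5,63),(-7.5,63),(18,52),(-18,52),(18,37),(-18,37))]
print(proj(c,place(q,P)).round(0).tolist())
E
```

```text
[ 5.22074943e+02 -1.96501870e+02  7.02603343e-02] [[-1.0, -0.0], [0.4, -0.1], [-0.7, 0.4], [1.7, -0.2]]
[[ 525.9360828 -251.3661717   45.       ]]
[[276.0, 160.0], [292.0, 160.0], [265.0, 158.0], [302.0, 158.0], [266.0, 155.0], [302.0, 155.0], [276.0, 121.0], [292.0, 121.0], [265.0, 120.0], [303.0, 120.0], [266.0, 119.0], [302.0, 119.0]]
```

```bash
cat >> h.py <<'E'
OFF=np.array([80.3,-.6,-193.8]);M=np.array([[0,.956,.292],[1,0,.001],[.001,.292,-.956]])
def view(target,psi,th,D,row=130):
    T=R.from_euler('xyz',[np.pi,0,psi])*R.from_euler('y',th)
    v=M@np.array([0,(217-row)/375.,-1]);v/=np.linalg.norm(v)
    d=T.apply(v);eye=np.array(target)-D*d
    return eye-T.apply(OFF),T.as_euler('xyz'),np.degrees(np.arcsin(-d[2])),eye
E
python3 - <<'E'
from h import *
from rig import arm
s=[525.9,-251.4];o=[np.pi,0,.0703]
arm.movep([*s,90],o)
print(arm.servo_line([*s,26.5],feed=80,stop_force=8))
arm.grasp();st=arm.get_state();print(st["opening"],st["gripper_force"],st["t"])
arm.servo_line([*s,110],feed=120)
st=arm.get_state();print(st["opening"],st["force"],st["wrist_torque"],st["t"],st["tool_pos"])
q=[450.5,264,.0707]
tg=place(q,(55,-115,150))[0];print(tg)
for psi in np.arange(-2.4,1.3,.4):
  for th in(-1.0,-.7,-.4,0,.4,.7,1.0):
    for D in (330,):
      p,e,dep,eye=view(tg,psi,th,D)
      j=arm.ik(p,e)
      if j is not None:print(round(psi,1),th,D,round(dep),p.round(),eye.round(),j.round(2))
E
```

```text
False
20.080072840311818 24.719283431768417 6.125
0.09195595917183307 [-0.49279385 -0.12253972 -0.8458383 ] [-0.07965717  0.0190683  -0.03281306] 6.975 [ 525.16435229 -251.13557316  108.96233233]
[513.48632709 153.17255485 150.        ]
-2.4 -1.0 330 29 [452.  98. 272.] [300. -42. 309.] [-0.06 -0.2  -0.51 -1.06 -0.77 -0.15]
-2.4 -0.7 330 46 [481. 125. 291.] [344.  -2. 387.] [ 0.42 -0.19 -0.47 -0.34 -0.65 -1.04]
-2.4 -0.4 330 63 [513. 154. 297.] [403.  53. 444.] [ 0.54 -0.03 -0.27 -0.1  -0.93 -1.33]
-2.4 0 330 86 [555. 193. 285.] [497. 138. 479.] [ 0.61  0.27  0.08 -0.   -1.37 -1.44]
-2.4 0.4 330 71 [591. 225. 252.] [592. 226. 462.] [ 0.64  0.61  0.44  0.04 -1.81 -1.47]
-2.4 0.7 330 54 [610. 243. 216.] [657. 285. 416.] [ 0.65  0.86  0.71  0.07 -2.12 -1.47]
-2.4 1.0 330 37 [620. 252. 175.] [709. 332. 347.] [ 0.66  1.12  0.96  0.1  -2.41 -1.45]
-2.0 -1.0 330 29 [478.  78. 272.] [ 393. -110.  309.] [-0.27  0.07 -0.26 -1.06 -1.26  0.2 ]
-2.0 -0.7 330 46 [495. 114. 291.] [418. -55. 387.] [ 0.1  -0.   -0.19 -0.68 -1.09 -0.3 ]
-2.0 -0.4 330 63 [513. 154. 297.] [451.  18. 444.] [ 0.41  0.05 -
[... 4156 characters left out ...]
65]
0.8 1.0 330 37 [413.  48. 175.] [329. -37. 347.] [-0.43  0.01 -0.61 -1.24 -0.99 -2.72]
1.2 -1.0 330 29 [544. 230. 272.] [619. 423. 309.] [ 0.84  0.76  0.36  0.35 -2.11  1.96]
1.2 -0.7 330 46 [530. 193. 291.] [597. 367. 387.] [ 0.79  0.55  0.23  0.27 -1.89  1.98]
1.2 -0.4 330 63 [514. 152. 297.] [568. 292. 444.] [ 0.71  0.34  0.07  0.19 -1.66  2.04]
1.2 0 330 86 [493.  99. 285.] [522. 174. 479.] [ 0.52  0.12 -0.12  0.   -1.33  2.25]
1.2 0.4 330 71 [476.  54. 252.] [475.  53. 462.] [ 0.19  0.02 -0.23 -0.37 -1.12  2.71]
1.2 0.7 330 54 [467.  30. 216.] [443. -29. 416.] [-0.14  0.09 -0.26 -0.76 -1.16 -3.08]
1.2 1.0 330 37 [462.  18. 175.] [418. -94. 347.] [-0.42  0.27 -0.31 -1.06 -1.31 -2.62]
```

The gripper closed empty, so I look at what happened.

```bash
python3 - <<'E'
from h import *
from rig import arm
import pickle
p=[486.9,-255.2,220]
arm.servo_line(p,feed=150)
c=arm.get_calibration("wrist");im=arm.camera("wrist");pickle.dump(c,open("w2.pkl","wb"))
cv2.imwrite("pics/w2raw.png",im)
a=cv2.resize(im[60:285,130:430],(800,600),interpolation=cv2.INTER_CUBIC);cv2.imwrite("pics/w2.png",a)
st=arm.get_state();print(st["t"],st["opening"],arm.get_state()["tool_pos"])
E
```

```text
7.95 0.2628945766897763 [ 486.38813409 -254.90249212  218.59400291]
```

View pics/w2.png

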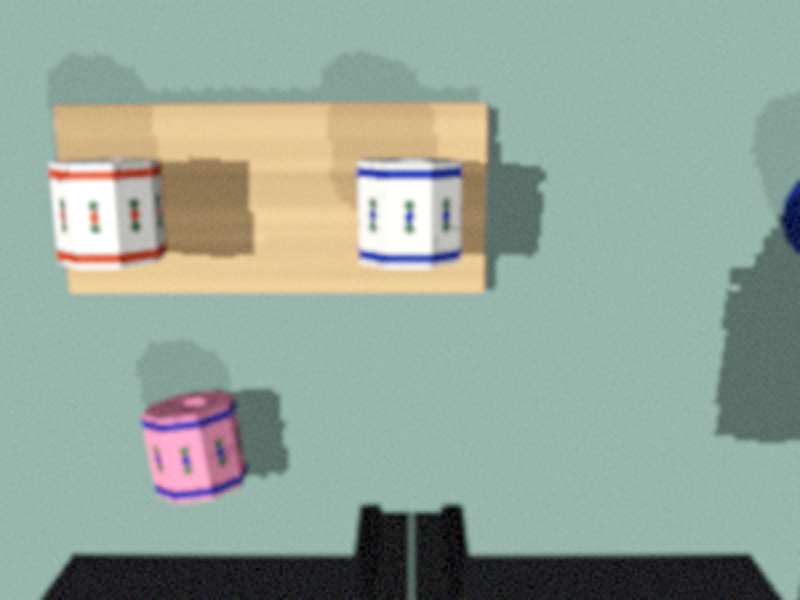

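```bash
python3 - <<'E'
from h import *
from rig import arm
s=[525.9,-251.4];o=[np.pi,0,.0703]
def pr():
    st=arm.get_state();print(round(st["t"],2),st["tool_pos"].round(1),st["eef_rot"].round(3),st["force"].round(1),round(st["opening"],1),round(st["gripper_force"],1))
arm.release();pr()
arm.movep([*s,90],o);pr()
print(arm.servo_line([*s,26.5],feed=120,stop_force=8));pr()
cv2.imwrite("pics/w3.png",arm.camera("wrist"))
E
```

```text
9.47 [ 486.9 -255.2  220. ] [3.142 0.    0.07 ] [-0.4  0.1  0.2] 86.9 0.0
10.07 [ 526.6 -251.8   90.8] [ 3.141e+00 -1.000e-03  7.100e-02] [ 0.1 -1.   0.7] 87.1 0.0
False
10.74 [ 527.  -251.8   27.9] [ 3.141e+00 -3.000e-03  7.100e-02] [-0.2 -0.1 -0.3] 87.0 0.0
```

View pics/w3.png

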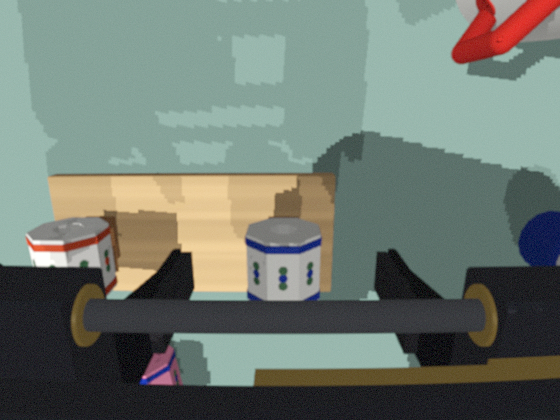

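The sleeve stands midway between the open fingers, at (283,260), and the finger tips are at (180,255) and (385,255). I close and watch the opening.

```bash
cat >> h.py <<'E'
from rig import arm
def pr(tag=""):
    st=arm.get_state();print(tag,round(st["t"],2),st["tool_pos"].round(1),st["eef_rot"].round(3),"F",st["force"].round(1),"T",st["wrist_torque"].round(2),round(st["opening"],1),round(st["gripper_force"],1));return st
E
python3 - <<'E'
from h import *
arm.grasp();pr()
arm.wait(.3);st=pr()
if st["opening"]>30:
    arm.servo_line([526.6,-251.6,60],feed=60);pr()
cv2.imwrite("pics/w4.png",arm.camera("wrist"))
E
```

```text
12.04 [ 526.4 -251.5   28.6] [ 3.141e+00 -1.000e-03  7.100e-02] F [-2.9  3.1 10.4] T [ 0.72  0.8  -0.03] 20.2 24.8
 12.34 [ 526.4 -251.5   28.6] [ 3.141e+00 -1.000e-03  7.100e-02] F [-2.7  2.6  9.3] T [ 0.73  0.85 -0.05] 20.3 24.8
```

View pics/w4.png

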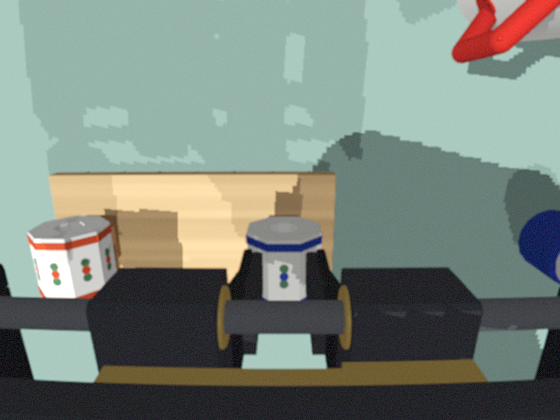

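```bash
python3 - <<'E'
from h import *
c=arm.get_calibration("wrist");st=pr()
q=[522.07,-196.5,.0703]
P=[(x,-55+y,z) for x in(-18,18) for y,z in((7.5,63),(-7.5,63),(18,52),(-18,52),(18,37),(-18,37))]
print(proj(c,place(q,P)).round(0).tolist())
T=R.from_euler('xyz',st["eef_rot"])
for y in (-10,10,-43,43):
  print(y,proj(c,T.apply([(9.5,y,0),(9.5,y,-19),(9.5,y,-38),(-9.5,y,0)])+st["tool_pos"]).round(0).tolist())
E
```

```text
12.39 [ 526.4 -251.5   28.6] [ 3.141e+00 -1.000e-03  7.100e-02] F [-3.1  3.  10.4] T [ 0.68  0.85 -0.02] 20.5 24.8
[[270.0, 307.0], [301.0, 307.0], [250.0, 296.0], [320.0, 296.0], [252.0, 282.0], [318.0, 282.0], [269.0, 238.0], [302.0, 238.0], [248.0, 230.0], [322.0, 230.0], [251.0, 220.0], [320.0, 220.0]]
-10 [[267.0, 229.0], [265.0, 242.0], [263.0, 258.0], [268.0, 260.0]]
10 [[304.0, 229.0], [305.0, 242.0], [308.0, 258.0], [303.0, 260.0]]
-43 [[207.0, 229.0], [200.0, 242.0], [191.0, 257.0], [209.0, 260.0]]
43 [[363.0, 229.0], [371.0, 242.0], [380.0, 257.0], [361.0, 260.0]]
```

The sleeve projects where I expect it, but the finger tips in the picture end about 30 mm short of the stated TCP. The 20 mm opening and the upward push fit tips resting on the upper slanted facets. I feel gently lower, with a force stop.

```bash
python3 - <<'E'
from h import *
arm.release();pr()
print(arm.servo_line([526.0,-251.4,12],feed=50,stop_force=5));pr()
cv2.imwrite("pics/w5.png",arm.camera("wrist"))
E
```

```text
13.67 [ 525.9 -251.4   26.5] [ 3.142 -0.     0.07 ] F [ 0.3 -0.2 -0.3] T [-0.09 -0.04  0.  ] 86.9 0.0
False
 14.11 [ 525.7 -251.4   11.4] [-3.141e+00  1.000e-03  7.000e-02] F [-0.6  0.2  0.4] T [-0.02 -0.03 -0.07] 87.3 0.0
```

View pics/w5.png

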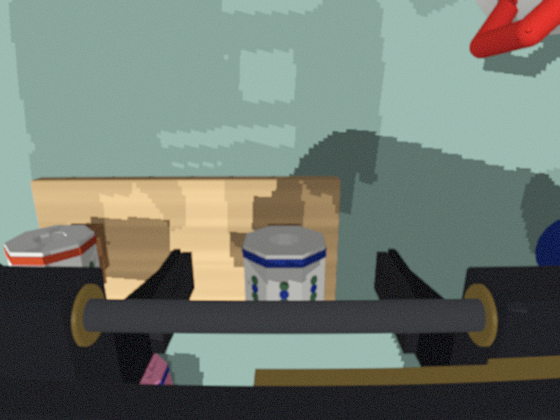

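The finger tips are still at row 250, with no contact at TCP z 11. That confirms they are short of the stated TCP, so I continue down with a force stop.

```bash
python3 - <<'E'
from h import *
print(arm.servo_line([526.0,-251.4,0],feed=40,stop_force=4));st=pr()
arm.grasp();st=pr()
if st["opening"]>33:
    arm.servo_line([526.0,-251.4,20],feed=60);st=pr()
    arm.servo_line([526.0,-251.4,90],feed=150);st=pr()
    c=arm.get_calibration("wrist")
    im=arm.camera("wrist");cv2.imwrite("pics/w6.png",im[180:380,130:430])
E
```

```text
False
 14.61 [ 5.258e+02 -2.514e+02 -4.000e-01] [-3.141e+00  1.000e-03  7.000e-02] F [-0.2 -0.2 -1.2] T [-0.01 -0.06  0.03] 87.3 0.0
 15.5 [ 526.  -251.5    0. ] [ 3.142 -0.     0.07 ] F [ 0.1 -1.2 -0.6] T [-0.1  -0.02  0.03] 35.8 30.0
 15.98 [ 526.2 -251.4   20.6] [ 3.141e+00 -1.000e-03  7.000e-02] F [-0.7  0.5 -0.7] T [-0.03 -0.03  0.01] 35.7 30.0
 16.6 [ 525.2 -251.    89.2] [-3.141e+00  1.000e-03  7.000e-02] F [-0.8 -0.3 -0.8] T [-0.07  0.08 -0.04] 35.9 30.0
```

View pics/w6.png

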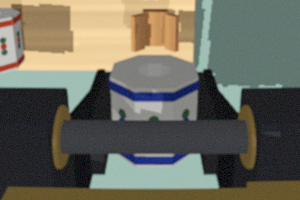

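The sleeve is held at opening 36 mm, bore level, and its saddle is now empty. I have one picture view left, so I take two lamp pictures and let code trace the brass curve.

```bash
cat >> h.py <<'E'
def curve(s,a):   # s: distance from collar face along the tube (0..40 straight, bend, 30 straight); lamp frame, sprung by a
    s=np.atleast_1d(s).astype(float);B=100*np.pi/2
    t=np.clip((s-40)/100,0,np.pi/2);e=np.clip(s-40-B,0,None);b=np.minimum(s,40)
    P=np.c_[100-100*np.cos(t)+e,-30-b-100*np.sin(t),0*s]
    D=np.c_[np.sin(t),-np.cos(t),0*s]
    A=np.array([0,-30,0]);k=np.array([130,-140,0.]);k/=np.linalg.norm(k)
    r=R.from_rotvec(k*a)
    return r.apply(P-A)+A+[0,0,150],r.apply(D)
SMAX=70+50*np.pi
E
python3 - <<'E'
from h import *
import pickle
print(curve([SMAX,40+25*np.pi*1,0,18],0.2)[0].round(1))
tg=place([450.5,264,.0707],(60,-115,150))[0]
out=[]
for k,(psi,th) in enumerate([(-.8,-1.0),(0,-.5)]):
    p,e,dep,eye=view(tg,psi,th,330,row=150)
    if k==0: arm.movep([525,-120,250],[np.pi,0,0])
    arm.movep(p,e);arm.wait(.15);pr()
    c=arm.get_calibration("wrist");im=arm.camera("wrist");out.append((c,im))
pickle.dump(out,open("lamp.pkl","wb"))
E
```

```text
[[ 130.  -170.   150. ]
 [  30.1 -140.   139.3]
 [   0.   -30.   150. ]
 [   0.2  -47.8  147.6]]
 18.53 [580.3  87.5 258.3] [-3.138  0.997 -0.798] F [-1.4  0.3 -1.2] T [-1.41 -1.35  0.05] 35.9 30.0
 19.34 [546.6 151.3 286.5] [ 3.141e+00  5.020e-01 -3.000e-03] F [ 0.2  0.5 -1.2] T [-0.06 -1.19  0.  ] 35.7 30.0
```

```bash
sed -i 's/from_rotvec(k\*a)/from_rotvec(-k*a)/' h.py; python3 - <<'E'
from h import *
import pickle
V=pickle.load(open("lamp.pkl","rb"))
S=np.linspace(20,SMAX-6,45)
def pts(q,s=S): return place(q[:3],curve(s,q[3])[0])
masks=[]
for c,im in V:
    h=cv2.cvtColor(cv2.GaussianBlur(im,(3,3),0),cv2.COLOR_BGR2HSV)
    masks.append(((h[...,0]>12)&(h[...,0]<32)&(h[...,1]>110)&(h[...,2]>50)).astype(float))
q=np.array([450.5,264,.0707,.13]);off=np.zeros(4)
for it in range(8):
    obs=[];W=14 if it<3 else 8
    for k,(c,im) in enumerate(V):
        u=proj(c,pts(q))+off[2*k:2*k+2];t=np.gradient(u,axis=0);n=np.c_[-t[:,1],t[:,0]]/np.linalg.norm(t,axis=1)[:,None]
        w=np.arange(-W,W+.1,.5)
        m=cv2.remap(masks[k],*[(u[:,i:i+1]+w*n[:,i:i+1]).astype(np.float32) for i in(0,1)],cv2.INTER_LINEAR)
        n_=m.sum(1)*.5
        for i in range(len(S)):
            if 5<n_[i]<18: obs.append((k,i,n[i],u[i]@n[i]+(m[i]*w).sum()/m[i].sum()))
        # tip end along tangent
        tu=proj(c,pts(q,np.array([SMAX])))[0]+off[2*k:2*k+2];d=t[-1]/np.linalg.norm(t[-1]);ww=np.arange(-20,20.1,.5)
        m=cv2.remap(masks[k],*[(tu[i]+ww*d[i])[None].astype(np.float32) for i in(0,1)],cv2.INTER_LINEAR)[0]
        e=m[ww<=20].sum()*.5-20; obs.append((k,-1,d,tu@d+e))
    def f(x):
        r=[]
        for k,(c,im) in enumerate(V):
            u=proj(c,pts(x[:4],np.r_[S,SMAX]))+x[4+2*k:6+2*k]
            r+=[(u[i]@n-b)*(4 if i==-1 else 1) for kk,i,n,b in obs if kk==k]
        return np.r_[r,x[4:]*3]
    r=least_squares(f,np.r_[q,off],loss='soft_l1');q=r.x[:4];off=r.x[4:]
cov=np.linalg.inv(r.jac.T@r.jac)
print(q,off,len(obs),np.sqrt(np.mean(f(r.x)**2)),np.sqrt(np.diag(cov))[:4])
print("tip",pts(q,[SMAX]),"mid",pts(q,[40+25*np.pi]))
O=[]
for k,(c,im) in enumerate(V):
    b=cv2.resize(im,(1120,840),interpolation=cv2.INTER_CUBIC)
    for x in proj(c,pts(q,np.linspace(0,SMAX,24)))+off[2*k:2*k+2]: cv2.circle(b,tuple(int(round(v)) for v in 2*x+.5),2,(255,0,255),-1)
    x0,y0=np.clip((2*(proj(c,pts(q,[110]))[0])-[250,300]).astype(int),0,[720,240]);O.append(b[y0:y0+600,x0:x0+400])
cv2.imwrite("pics/fit.png",np.hstack(O));np.save("q.npy",q)
E
```

```text
[4.49398965e+02 2.63080951e+02 7.98525985e-02 1.51687395e-01] [-0.22370504  1.40917681  0.1100685   0.2803416 ] 92 0.6471113726199507 [0.69471583 0.45513483 0.00371247 0.01165483]
tip [[592.54523668 103.99246926 150.        ]] mid [[490.23739268 125.61071279 158.14012688]]
```

View pics/fit.png

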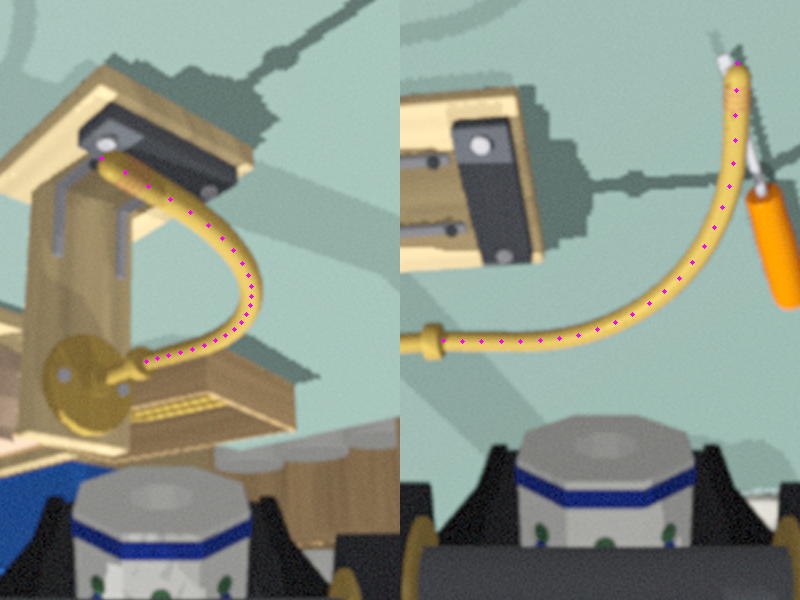

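The traced curve lies on the tube in both views, with the tip at world (592.5, 104, 150) and the tip dot about 1 mm beyond its true end. The spring angle is about 0.15 rad, an 8 mm rise at mid-bend. I now thread in small compliant steps, starting with the entry.

```bash
cat >> h.py <<'E'
import json
C=np.array([0,0,-45.])
q=np.load("q.npy") if __import__('os').path.exists("q.npy") else None
def pose(s,off=(0,0)):
    P,_=curve([s-18,s,s+18],q[3]);P=place(q[:3],P)
    if s-18<0: P[0]=P[1]-(P[2]-P[1])
    x=P[2]-P[0];x/=np.linalg.norm(x);c=.5*P[1]+.25*(P[0]+P[2])
    y=np.cross([0,0,-1],x);y/=np.linalg.norm(y);z=np.cross(x,y)
    T=R.from_matrix(np.c_[x,y,z])
    return c+T.apply(np.r_[0,off]-C),T.as_euler('xyz'),T
F0=np.array([-.3,0,-.8])
def run(s,s_end,off,step=4,feed=15,k=.1,stop=8,quiet=2):
    n=0;off=np.array(off,float)
    while s>s_end+1e-6:
        s2=max(s-step,s_end);p,e,T=pose(s2,off)
        hit=arm.servo_line(p,e,feed=feed,stop_force=stop)
        st=arm.get_state();f=T.inv().apply(st["force"]-F0);t=T.inv().apply(st["wrist_torque"])
        act=T.inv().apply(st["tool_pos"]-p)
        if n%quiet==0 or hit: print(round(st["t"],2),"s",round(s2,1),"f",f.round(1),"t",t.round(2),"err",act.round(1),"off",off.round(2),"HIT" if hit else "",round(st["opening"],1))
        n+=1
        off=np.clip(off+np.clip(k*f[1:]*(np.abs(f[1:])>1),-.35,.35),-4,4)
        s=s2
        if hit: break
    json.dump([s,off.tolist()],open("s.json","w"));return s,off,hit
E
python3 - <<'E'
from h import *
s0=SMAX+18+12
p,e,T=pose(s0)
arm.movep(p+[0,0,70],e);arm.servo_line(p,e,feed=120);arm.wait(.2);st=pr();print("f",T.inv().apply(st["force"]-F0),"tq",T.inv().apply(st["wrist_torque"]))
run(s0,SMAX+6,[0,0],stop=4,quiet=1)
E
```

```text
20.99 [617.9 106.1 103.1] [-3.141  0.109  0.074] F [-0.1  0.5 -0.4] T [ 0.01 -0.26 -0.  ] 35.4 30.0
f [ 0.23164898 -0.48072053 -0.39689971] tq [-0.00556007  0.26155089  0.00101963]
21.41 s 253.1 f [ 0.3  0.1 -0.5] t [-0.05  0.29  0.03] err [-0.1 -0.  -0.2] off [0. 0.]  35.9
21.82 s 249.1 f [ 0.5 -0.6 -0.4] t [-0.07  0.3  -0.02] err [-0. -0. -0.] off [0. 0.]  35.8
22.24 s 245.1 f [ 0.5 -0.2 -0.2] t [ 0.01  0.24 -0.  ] err [-0.  -0.  -0.1] off [0. 0.]  35.6
22.66 s 241.1 f [ 0.5  0.3 -0.9] t [-0.07  0.28 -0.02] err [-0.1 -0.  -0.1] off [0. 0.]  35.8
23.07 s 237.1 f [ 0.1  0.5 -0.3] t [-0.02  0.24 -0.06] err [-0.   0.  -0.1] off [0. 0.]  36.0
23.49 s 233.1 f [0.9 0.5 0.1] t [ 0.    0.22 -0.  ] err [-0.1  0.  -0.1] off [0. 0.]  35.9
```

```bash
python3 - <<'E'
from h import *
s,off=json.load(open("s.json"))
run(s,170,off,stop=6,feed=16,quiet=1)
E
```

```text
23.89 s 229.1 f [ 1.   0.4 -0.4] t [-0.02  0.32 -0.05] err [-0.  -0.  -0.1] off [0. 0.]  35.6
24.29 s 225.1 f [ 0.8  0.4 -0.3] t [-0.04  0.28  0.  ] err [-0.  -0.  -0.1] off [0. 0.]  35.6
24.69 s 221.1 f [ 0.2 -0.5  0.6] t [-0.04  0.34  0.01] err [-0.1  0.  -0.1] off [0. 0.]  35.7
25.09 s 217.1 f [ 0.7 -0.3  0.3] t [-0.02  0.24 -0.  ] err [-0.  -0.  -0.1] off [0. 0.]  35.5
25.49 s 213.1 f [ 0.   0.1 -0.6] t [-0.05  0.26 -0.  ] err [-0.1 -0.  -0.1] off [0. 0.]  35.5
25.89 s 209.1 f [0.7 0.2 0.1] t [-0.03  0.3   0.01] err [-0.  -0.  -0.1] off [0. 0.]  35.6
26.29 s 205.1 f [ 0.4 -0.1  0.3] t [-0.07  0.28 -0.  ] err [-0.1 -0.  -0.1] off [0. 0.]  35.7
26.68 s 201.1 f [-0.8  0.   0.5] t [-0.03  0.33 -0.02] err [-0.1 -0.  -0.1] off [0. 0.]  36.2
27.07 s 197.1 f [-0.5  0.8  0.5] t [0.04 0.29 0.  ] err [-0.1  0.  -0.1] off [0. 0.]  36.0
27.47 s 193.1 f [ 0.7 -0.4 -0.4] t [-0.04  0.18 -0.02] err [-0.1  0.  -0.1] off [0. 0.]  35.6
27.86 s 189.1 f [-0.3 -0.6 -0.8] t [-0.01  0.26  0.  ] err [-0.1 -0.  -0.1] off [0. 0.]  35.6
28.25 s 185.1 f [ 0.1  0.7 -0.8] t [-0.07  0.19  0.02] err [-0.1  0.  -0.1] off [0. 0.]  35.9
28.63 s 181.1 f [ 0.3  0.3 -0.6] t [-0.04  0.24 -0.06] err [-0.1 -0.  -0.1] off [0. 0.]  35.8
29.02 s 177.1 f [-0.3 -0.2  0.4] t [-0.07  0.24  0.05] err [-0.1 -0.  -0. ] off [0. 0.]  35.7
29.4 s 173.1 f [ 0.   0.5 -0.4] t [-0.08  0.15  0.  ] err [-0.  0. -0.] off [0. 0.]  35.9
29.73 s 170 f [ 0.6  0.  -0. ] t [0.01 0.19 0.02] err [ 0.  -0.1 -0.1] off [0. 0.]  35.9
```

No force so far. Without spending a picture view, I check in code that the tube's free end does emerge from the sleeve in the wrist camera.

```bash
python3 - <<'E'
from h import *
c=arm.get_calibration("wrist");im=arm.camera("wrist");cv2.imwrite("pics/chk.png",im)
h=cv2.cvtColor(im,cv2.COLOR_BGR2HSV);m=(h[...,0]>12)&(h[...,0]<32)&(h[...,1]>110)&(h[...,2]>50)
for s in (150,140,130,180,188,192,197,205,215,222,226):
    u=proj(c,place(q[:3],curve([s],q[3])[0]))[0];x,y=u.round().astype(int)
    r=np.flatnonzero(m[y,max(x-25,0):x+26])-min(x,25) if 0<=y<420 and 0<=x<560 else []
    print(s,x,y,(r.min(),r.max()) if len(r) else None, im[y,x] if 0<=y<420 and 0<=x<560 else None)
E
```

```text
150 283 322 None [66 66 61]
140 278 339 None [129  49  35]
130 271 355 (np.int64(-11), np.int64(10)) [107 206 236]
180 287 263 None [126 131 130]
188 284 246 (np.int64(-10), np.int64(11)) [ 50 100 120]
192 282 237 (np.int64(-10), np.int64(11)) [ 44  96 118]
197 279 226 (np.int64(-9), np.int64(11)) [ 49  98 120]
205 274 209 (np.int64(-9), np.int64(11)) [ 46  97 119]
215 268 186 (np.int64(-11), np.int64(11)) [ 49  90 122]
222 263 170 (np.int64(-10), np.int64(12)) [ 50 102 125]
226 260 160 (np.int64(-3), np.int64(8)) [ 66 136 168]
```

The tube emerges at both ends of the sleeve and lies within a pixel of the model, so I continue.

```bash
python3 - <<'E'
from h import *
s,off=json.load(open("s.json"))
run(s,60,off,stop=6,feed=16,quiet=3)
E
```

```text
30.17 s 166 f [ 0.1 -0.2  0.6] t [-0.05  0.15  0.  ] err [ 0.  -0.1 -0.1] off [0. 0.]  35.7
31.32 s 154 f [ 0.7  0.5 -0. ] t [-0.01  0.13 -0.03] err [ 0.  -0.1 -0.1] off [0. 0.]  35.6
32.47 s 142 f [-0.4 -0.5 -0.1] t [-0.    0.1   0.05] err [ 0.1 -0.1 -0.1] off [0. 0.]  36.1
33.62 s 130 f [-0.3 -0.2 -0.4] t [0.02 0.05 0.03] err [ 0.1 -0.1 -0.1] off [0. 0.]  35.3
34.77 s 118 f [ 0.3 -0.2 -0.3] t [-0.01  0.   -0.08] err [ 0.  -0.1 -0.1] off [0.11 0.1 ]  35.5
35.92 s 106 f [ 0.2  1.1 -0.3] t [ 0.02 -0.05  0.03] err [ 0. -0. -0.] off [0.21 0.1 ]  35.9
37.07 s 94 f [-0.5 -0.3  0.3] t [ 0.05 -0.09 -0.04] err [-0. -0. -0.] off [0.32 0.1 ]  35.7
38.22 s 82 f [-0.5 -0.7  0.5] t [ 0.06 -0.13 -0.01] err [-0. -0. -0.] off [0.32 0.1 ]  35.5
39.37 s 70 f [-0.  -1.5 -0.4] t [ 0.09 -0.24  0.05] err [-0. -0. -0.] off [0.32 0.1 ]  35.6
40.4 s 60 f [-0.3  0.   0.6] t [ 0.1  -0.28  0.08] err [0. 0. 0.] off [ 0.17 -0.02]  35.5
```

Smooth so far. Next is the last straight stretch, easing onto the collar with a small force stop.

```bash
python3 - <<'E'
from h import *
s,off=json.load(open("s.json"))
s,off,hit=run(s,24,off,stop=6,feed=16,quiet=2)
if not hit: s,off,hit=run(s,10,off,step=1.0,feed=6,stop=3,quiet=1)
st=pr()
E
```

```text
40.78 s 56 f [-0.5 -0.3 -0.5] t [-0.04 -0.24 -0.01] err [-0.  0.  0.] off [ 0.17 -0.02]  35.4
41.56 s 48 f [-0.9  0.2 -0.6] t [ 0.03 -0.3  -0.  ] err [-0.1 -0.   0. ] off [ 0.17 -0.02]  35.6
42.34 s 40 f [0.3 0.2 0. ] t [ 0.02 -0.29 -0.02] err [-0.1  0.   0. ] off [ 0.04 -0.02]  35.7
43.12 s 32 f [ 0.7 -0.3  0. ] t [ 0.05 -0.32  0.03] err [-0.1  0.   0. ] off [ 0.04 -0.02]  35.5
43.92 s 24 f [ 0.  -0.2 -0.2] t [ 0.03 -0.32  0.03] err [-0.1  0.   0. ] off [ 0.04 -0.02]  35.6
44.24 s 23.0 f [-0.2 -0.2 -0.6] t [ 0.02 -0.36 -0.03] err [-0.  0.  0.] off [ 0.04 -0.02]  35.7
44.56 s 22.0 f [ 0.  -1.1 -0.2] t [ 0.11 -0.24 -0.01] err [-0. -0.  0.] off [ 0.04 -0.02]  35.5
44.88 s 21.0 f [-0.4  0.1  0.1] t [ 0.1  -0.25  0.01] err [-0. -0.  0.] off [-0.07 -0.02]  35.5
45.19 s 20.0 f [ 4.3 -0.8 -0.4] t [0.23 0.43 0.02] err [0.5 0.1 0. ] off [-0.07 -0.02]  35.6
45.4 s 19.0 f [-0.5 -0.1  0.7] t [ 0.04 -0.3  -0.02] err [1.8 0.7 0.6] off [-0.07 -0.02] HIT 35.6
 45.4 [453.3 207.8 106.8] [ 3.139 -0.106 -1.485] F [-0.2  0.4 -1.6] T [ 0.3  -0.02  0.03] 35.6 30.0
```

There is a firm stop at s ≈ 20.3, as expected for the collar within calibration. To tell it from binding, I back off 1 mm and press again lightly with small sideways shifts.

```bash
python3 - <<'E'
from h import *
def touch(off,stop):
    p,e,T=pose(21.8,off);arm.servo_line(p,e,feed=10)
    p,e,T=pose(18.0,off);h=arm.servo_line(p,e,feed=5,stop_force=stop)
    j=arm.get_state();f=T.inv().apply(j["force"]-F0);print(off,h,round(j["t"],2),"s at",18+(T.inv().apply(j["tool_pos"]-p)).round(2),f.round(1))
for o in([0,0],[0,-.6],[.5,.4]): touch(o,4)
E
```

```text
[0, 0] True 46.2 s at [20.8  18.72 18.69] [-1.   0.6 -0.7]
[0, -0.6] True 47.05 s at [20.8  18.73 18.68] [-0.2 -0.   1.2]
[0.5, 0.4] True 47.8 s at [20.79 18.65 18.64] [ 0.3 -2.2 -2.5]
```

The stop position is the same each time, so it is the collar. I set the sleeve lightly against it, release and retreat upwards.

```bash
python3 - <<'E'
from h import *
import pickle
for s in (20.8,20.4,20.1):
    p,e,T=pose(s,[0,0]);arm.servo_line(p,e,feed=6);st=arm.get_state();print(s,T.inv().apply(st["force"]-F0).round(1))
arm.release();pr("rel")
p2=p+np.array([0,0,30]);print(arm.servo_line(p2,e,feed=60,stop_force=6));pr()
print(arm.servo_line(p+np.array([0,0,150]),e,feed=150,stop_force=10));pr()
tg=place(q[:3],(0,-50,150))[0];pp,ee,dep,eye=view(tg,0,-.5,330,row=150)
arm.movep(pp,ee);arm.wait(.2);c=arm.get_calibration("wrist");im=arm.camera("wrist");pickle.dump((c,im),open("end.pkl","wb"));cv2.imwrite("pics/end.png",im)
pr()
# measure: blue band and collar columns along tube image line
Z=lambda s:proj(c,place(q[:3],curve([s],q[3])[0]))[0]
h=cv2.cvtColor(im,cv2.COLOR_BGR2HSV)
for s in np.arange(-14,60,1.5):
    x,y=Z(s).round().astype(int) if s>=0 else proj(c,place(q[:3],[(0,-30-s,150)]))[0].round().astype(int)
    print(round(s,1),(x,y),h[y,x].tolist(),end=' | ')
E
```

```text
20.8 [-0.5 -0.3  0.1]
20.4 [ 0.6  0.2 -0.4]
20.1 [ 2.2 -0.2  0.7]
rel 49.87 [453.9 208.6 107.3] [-3.142 -0.103 -1.485] F [ 0.8 -0.3  0.7] T [0.3  0.02 0.  ] 87.0 0.0
False
 50.52 [453.7 208.6 137.4] [ 3.142 -0.103 -1.485] F [-0.3 -0.5 -0.7] T [ 0.29 -0.04 -0.03] 87.2 0.0
False
 51.47 [453.3 208.3 256.2] [ 3.14  -0.104 -1.485] F [ 0.3 -0.3 -0.1] T [ 0.3  -0.05  0.03] 87.2 0.0
 53.25 [481.4 212.4 287.3] [-3.141  0.5    0.   ] F [ 0.2  0.1 -0.3] T [ 0.02 -1.03 -0.01] 87.1 0.0
-14.0 (np.int64(245), np.int64(143)) [23, 154, 197] | -12.5 (np.int64(247), np.int64(143)) [22, 154, 200] | -11.0 (np.int64(249), np.int64(143)) [23, 147, 205] | -9.5 (np.int64(250), np.int64(143)) [22, 143, 210] | -8.0 (np.int64(252), np.int64(143)) [23, 152, 210] | -6.5 (np.int64(254), np.int64(143)) [22, 152, 205] | -5.0 (np.int64(255), np.int64(143)) [22, 153, 202] | -3.5 (np.int64(257), np.int64(142)) [20, 74, 196] | -2.0 (np.int64(259), np.int64(142)) [120, 5, 208] | -0.5 (np.int64(261), np.int64(142)) [116, 111, 173] | 1.0 (np.int64(262), np.int64(142)) [114, 202, 163] | 2.5 (np.int64(264), np.int64(142)) [1
[... 1289 characters left out ...]
163, 122] | 41.5 (np.int64(309), np.int64(142)) [21, 155, 127] | 43.0 (np.int64(310), np.int64(142)) [22, 148, 155] | 44.5 (np.int64(312), np.int64(142)) [22, 149, 205] | 46.0 (np.int64(314), np.int64(142)) [23, 148, 207] | 47.5 (np.int64(316), np.int64(141)) [22, 156, 200] | 49.0 (np.int64(317), np.int64(141)) [22, 152, 200] | 50.5 (np.int64(319), np.int64(141)) [23, 153, 202] | 52.0 (np.int64(321), np.int64(141)) [22, 151, 204] | 53.5 (np.int64(323), np.int64(141)) [23, 146, 208] | 55.0 (np.int64(325), np.int64(140)) [22, 147, 203] | 56.5 (np.int64(326), np.int64(140)) [22, 149, 202] | 58.0 (np.int64(328), np.int64(140)) [22, 149, 203] | 59.5 (np.int64(330), np.int64(140)) [22, 146, 208] |
```

The sleeve sits on the tube. As a last check, I measure the brass height just beyond its end: the collar (about 22 px) should start at once, with no bare tube (about 12 px) between.

```bash
python3 - <<'E'
import cv2,numpy as np
im=cv2.imread("pics/end.png");h=cv2.cvtColor(im,cv2.COLOR_BGR2HSV);m=(h[...,0]>12)&(h[...,0]<32)&(h[...,1]>100)&(h[...,2]>50)
print([(x,int(m[125:162,x].sum())) for x in list(range(228,264))+[310,320]])
E
```

```text
[(228, 10), (229, 10), (230, 10), (231, 10), (232, 10), (233, 10), (234, 10), (235, 10), (236, 11), (237, 10), (238, 10), (239, 10), (240, 10), (241, 10), (242, 10), (243, 10), (244, 10), (245, 10), (246, 10), (247, 10), (248, 10), (249, 10), (250, 11), (251, 12), (252, 17), (253, 20), (254, 20), (255, 20), (256, 20), (257, 2), (258, 0), (259, 0), (260, 0), (261, 0), (262, 0), (263, 0), (310, 10), (320, 10)]
```

```bash
python3 -c "
from rig import arm
print(arm.job_done())"
```

```text
the job is handed in; nothing more can be done
None
```

The blue-banded sleeve is on the lamp arm, released up against the collar with the gripper clear, and handed in at about 53 s; the first grasp closed too high and slipped off its upper facets at up to 25 N, and I did not check for chips.

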